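# Lay the large disc on the sloped inspection rest

## Robot

A 6-joint arm with a two-finger parallel gripper is mounted at the origin on a cart in front of the work surface, level with it; the furniture and walls round the work are solid. World frame = base frame: x ahead of the robot, y to its left, z up, the work surface at z = 0. Lengths are in m, angles in degrees, forces in N, time in s.
With the tool pointing down it reaches from about 0.375 to 0.75 m from the base axis. Payload 9 kg.
Tool frame: the origin (TCP) lies at the very end of the fingers, on their centre line; the grasp point (between the pads) lies 19 mm behind it; z points along the fingers, y is the line along which they close (so a half turn about z gives the same grasp; the last joint's range is limited). The gripper opens to 85 mm and grips with 20 to 120 N. Pads are 22 mm wide; open, the fingers measure 114 mm over their backs; the gripper's body (76 mm by 85 mm) begins 54 mm behind the grasp point. The pads swing forward as they close: fully open they stand 13 mm farther back than shut.
Start: joints at [-76.53, 5.964, 5.575, 89.605, 0, 77.527], TCP at [0.263, -0.54, 0.204] pointing down, gripper open.
Joint ranges: [-171.21, 171.21], [-48.23, 106.86], [-62.78, 66.21], [-105.2, 120.99], [-86.42, 89.51], [-180, 180]. Speed limits (degrees/s): [127.2, 127.2, 147.25, 180, 180, 180].

## Interface

Orientations are given as [roll, pitch, yaw] about the fixed x, y, z axes, in that order (R = Rz(yaw) Ry(pitch) Rx(roll)).
In Python, from bench import ctrl, vision gives the robot as it stands.
- The arm moves only by the tool move_arm, never from a script. Its argument "series" is one flat list of numbers, 7 for each row, row after row: the shift along the tool's x, y, z in units of 0.15 m (1.0 is 0.15 m), then the turn, a rotation vector about the tool's x, y, z in units of 90 degrees (1.0 is 90 degrees), then the opening, from 0 (shut) to 1 (fully open). In form: [x, y, z, ax, ay, az, grip, x, y, z, ax, ay, az, grip, ...]. A call has 1 to 5 rows; each row is the pose to reach, as a shift and turn from the pose commanded when the call began, along the tool's axes at that moment; what a row does not reach only later rows make up. A row lasts 1/10 s, in which the tool goes at most 50 mm and 8.59 degrees, less where a joint would pass 70% of its speed; a pose out of reach is approached as far as the arm can. A call with a number of a shift or a turn outside -1 to 1 is refused whole. A call with a gripper value outside its range is refused whole. The fingers move at their own pace and stop on an object; "force" is the grip in N (left out, the last holds). Time passes only in rows, so rows that repeat a pose let the fingers close. It gives the time, the measured TCP pose, the force, the opening and the grip force at its end, in the units of the state.
- ctrl.observe(): the state, without advancing time (a new reading comes with each control period).
- vision.read_camera(name): name is "scene" or "top" or "wrist"; returns (picture, depth): 400x640x3 uint8, red, green, blue; 400x640 float32, m along the optical axis (not along the pixel's ray), 0 where there is no reading.
- vision.camera_info(name): a dict with "fx", "fy", "cx", "cy" (pixels), "R" (3x3) and "t" (3): a world point X has camera coordinates R X + t. Camera axes: x right, y down, z forward; pixel columns grow to the right and rows downward; lengths in m; the calibration is good to about 2 mm. A picture is of the moment at which its call begins: read the wrist's pose just before it. camera_info takes no time and is no camera call; for the wrist camera it gives the pose at the moment of the call.
- ctrl.job_done(): hands the job in; it is judged then, once.
The state is a dict: "clock": time; "joint_positions": joint angles; "joint_vel": joint speeds; "joint_torque": joint torques, N m; "ee_pos": TCP position; "tcp_rot": TCP orientation; "contact_force": force on the tool from outside, world axes, zero at the start; "moment": the same for the moment, N m; "finger_gap": opening from 0.0 (shut) to 1.0 (fully open); "grasp_force": force on a finger pad.
Only numpy, scipy, OpenCV 4.12 (cv2) and the standard library are available. Lean on these libraries where they do the work, as an engineer would, in place of code of your own. Each camera call takes 0.05 s, during which the arm holds its last target. There are 200 camera calls.

## Task

Pull open the drawer of the low grey drawer unit, take out the larger of the two metal discs, and set it on the narrow sloping rest of the inspection stand under the lamp, lying flat on the slope with its lower rim against the two pins. Bring it to the slope in the gripper and let go only once it lies there. Leave the smaller disc in the drawer, and the tweezers and the marker pen where they lie on the table.

Things in the scene. Friction and masses are not known exactly. Their poses are not given: they have to be found in the camera images.
- drawer_unit: low grey drawer unit, 170 (its x, depth) x 260 (y) x 75 mm high, fixed, turned a little. Origin: centre of its underside on the table; its front faces its own -x. Inside, its one drawer is 125 x 218 mm; floor 22 mm, side walls 53 mm, front panel 64 mm above the table; the panel is 21 mm thick. Left of it, nearer the robot, a parts cabinet stands 186 mm high.
- drawer_unit_drawer0 (a joint): the drawer: 0 = shut, grows in m as it slides out along the unit's own -x, to the stop at 0.110; light friction, 1 N, stays where left. Starts shut or up to 12 mm open.
- drawer_unit_drawer0_handle (a point): middle of the drawer's handle, moves with the drawer; axes parallel to the unit's. A level round steel bar, 11 mm thick, 120 mm long along y, its axis 35 mm before the drawer front and 41 mm above the table, on two posts 51 mm either side of the middle.
- large_disc: turned metal disc, 50 mm across, 6 mm thick, about 90 g, lying flat on the drawer floor in the left or right half, some 45 to 60 mm behind the front panel's outer face. Origin: centre of its underside, z is its axis.
- small_disc: turned metal disc, 38 mm across, 5 mm thick, lying flat in the other half of the same drawer. Origin: centre of its underside. It stays in the drawer.
- stand: inspection stand, fixed: base plate 180 x 100 x 10 mm; on it a narrow aluminium rest, its upper face a plane 64 x 34 mm that slopes at 35 degrees, falling toward the stand's own -x, which faces the robot roughly; a lamp above on a steel column (16 mm thick, 302 mm high) 85 mm behind the origin (+x). Origin: on the table, 20 mm in front of the base plate's centre.
- seat (a point): where the centre of the large disc's underside belongs, on the sloping face 75 mm above the table. x points up the slope, y level across it, z square out of the face (35 degrees off vertical). Two steel pins, 6 mm thick, 5 mm high, at x = -25, y = +-12 mm; the disc at the seat touches both. The rest reaches 17 mm to each side, so fingers can straddle it.
- lamp (a point): centre of the underside of the stand's black round lamp, 60 mm across, 262 mm above the table, straight above the rest: the gripper can reach the rest only tilted, from the front.
- tweezers: steel tweezers, 120 x 13 x 10 mm, lying on the table; leave alone. Origin: centre of its underside.
- marker: capped marker pen, 135 x 14 x 16 mm, lying on the table in front of the stand; leave alone. Origin: centre of its underside.

How it is judged (in metres and radians):
On the way, in this order (a step that is already met when the one before it is completed fails the run):
1. the drawer is pulled open (50 mm or more) (value of joint drawer_unit_drawer0 above 0.05 m), for 0.1 s.
2. the large disc is lifted out of the drawer in the gripper (height (world z) of large_disc above 0.085 m and contact force between large_disc and the fingers above 0.5 N), for 0.1 s.
3. still in the gripper, the large disc is brought down flat to the sloping face (within 12 degrees, 7 mm above the face and 12 mm of its place) (angle between the z axis of large_disc and the z axis of seat, either way round below 0.21 rad and z of large_disc in the frame of seat below 0.007 m and distance between large_disc and seat below 0.012 m and contact force between large_disc and the fingers above 0.5 N), for 0.1 s.
At the end, for the whole second after the job is handed in: The large disc, released and at rest, lies flat on the stand's sloping face (within 6 degrees, 3 mm in height) at its place against the pins (within 6 mm along and across the slope); the small disc is in the drawer (x of large_disc in the frame of seat between -0.006 and 0.006 m and y of large_disc in the frame of seat between -0.006 and 0.006 m and z of large_disc in the frame of seat between -0.003 and 0.003 m and angle between the z axis of large_disc and the z axis of seat, either way round below 0.1 rad and linear speed of large_disc below 0.01 m/s and angular speed of large_disc below 0.1 rad/s and contact force between large_disc and the fingers below 0.05 N and x of small_disc in the frame of drawer_unit_drawer0_handle between 0.04 and 0.19 m and y of small_disc in the frame of drawer_unit_drawer0_handle between -0.115 and 0.115 m and z of small_disc in the frame of drawer_unit_drawer0_handle below 0 m); the robot touches nothing.
It fails at once if the tweezers or the marker is shifted by more than 30 mm (distance of any of tweezers, marker from where it was at the start of the episode above 0.03 m).
It also fails if it takes over 58 s, if anything falls off the work surface, if the arm or the gripper's body presses on something with over 40 N, if the wrist force passes 120 N, or if a joint passes its speed limit or range.

## Working session

There is one attempt and no reset: what is moved stays moved. The work goes in short steps, Python scripts to look and compute and a tool call to move; the robot and the scene stay as the last step left them, time stands still between calls to the robot, and variables do not carry over. Pictures are saved under pics/ and viewed, at most 10 in all, crops included, and the job is handed in when it is done.

Besides the shell and the picture viewer there is one more tool, called after "Call:" by a JSON object that holds its "api" and its "payload", one argument or row to a line. move_arm: Moves the arm, as the interface text tells. Shifts and turns lie within -1 to 1; 1 stands for 0.15 m of shift or 90 degrees of turn. Its arguments: {"type":"object","properties":{"series":{"type":"array"},"force":{"type":"number"}},"required":["series"]}

```bash
ls; mkdir -p pics
cat > h.py <<'E'
import numpy as np, cv2
from bench import ctrl, vision
from scipy.spatial.transform import Rotation as Ro
def shot(name,fn=None):
    i=vision.camera_info(name); p,d=vision.read_camera(name)
    if fn: cv2.imwrite('pics/'+fn+'.png',p[:,:,::-1]); np.savez('pics/'+fn,p=p,d=d,**{k:np.array(v) for k,v in i.items()})
    return p,d,i
def cloud(d,i):
    v,u=np.mgrid[:d.shape[0],:d.shape[1]]
    c=np.stack([(u-i['cx'])/i['fx']*d,(v-i['cy'])/i['fy']*d,d],-1)
    return (c-np.array(i['t']))@np.array(i['R'])
def ray(i,u,v,z):
    R=np.array(i['R']);o=-R.T@np.array(i['t']);r=R.T@np.array([(u-i['cx'])/i['fx'],(v-i['cy'])/i['fy'],1])
    return o+r*(z-o[2])/r[2]
E
python3 - <<'E'
from h import *
s=ctrl.observe();print(s)
for n in('scene','top'):
    p,d,i=shot(n,n+'0');print(n,i,(d>0).mean())
a=cv2.imread('pics/scene0.png');b=cv2.imread('pics/top0.png')
E
```

```text
pics
{'clock': 0.0, 'joint_positions': array([-7.65310810e+01,  5.99962644e+00,  5.52656539e+00,  8.96028576e+01,
        6.19473434e-04,  7.75292478e+01]), 'joint_vel': array([-0.04871704,  0.0325401 , -0.04585638,  0.10820162, -0.0230683 ,
       -0.02766487]), 'joint_torque': array([ 1.65829607e-05, -5.56924260e+01,  5.03654981e+01,  1.67889433e-02,
       -1.94587383e-04, -1.89632118e-05]), 'ee_pos': array([ 0.26240507, -0.539179  ,  0.20300729]), 'tcp_rot': array([-1.79926006e+02, -1.69988204e-02,  2.59396598e+01]), 'contact_force': array([-0.08793557,  0.32099503, -0.23945723]), 'moment': array([ 0.0357837 , -0.0065388 , -0.03476063]), 'grasp_force': 0.0, 'finger_gap': 0.9975844721694738}
scene {'fx': 453.8324600855813, 'fy': 453.8324600855813, 'cx': 319.3213270732646, 'cy': 195.09125785516633, 'R': array([[-0.82159892, -0.5698568 ,  0.01544121],
       [-0.31129279,  0.4257897 , -0.8495881 ],
       [ 0.47756885, -0.7028274 , -0.52722067]]), 't': array([0.43611814, 0.32276375, 0.7370023 ])} 0.996234375
top {'fx': 451.74390708983293, 'fy': 451.74390708983293, 'cx': 320.627784842537, 'cy': 198.70776332340412, 'R': array([[-0.03032093, -0.99953317,  0.00375362],
       [-0.99877457,  0.03015053, -0.03924679],
       [ 0.0391153 , -0.00493902, -0.9992225 ]]), 't': array([0.00623199, 0.53985997, 1.30764861])} 0.99598828125
```

View pics/top0.png

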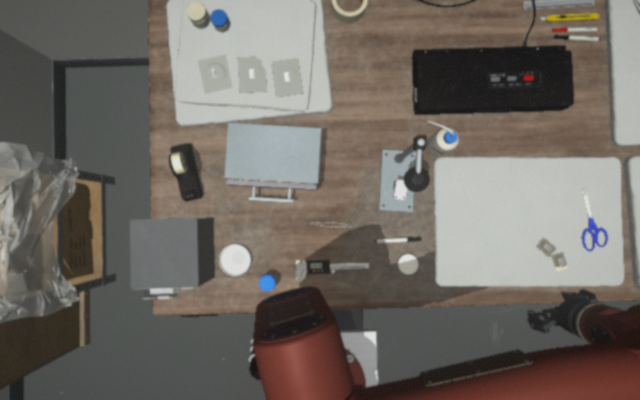

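View pics/scene0.png

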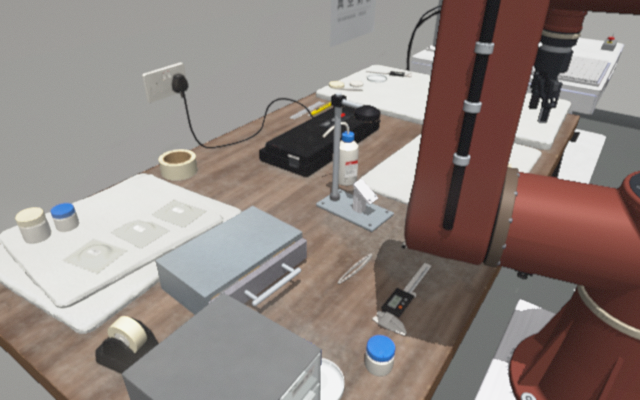

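Top: grey unit top at about (275,157), handle bar (272,198), stand plate (398,180), lamp (417,180), marker (398,240), tweezers (330,224). Scene: handle at (273,287), slope (365,192), column (337,150).

```bash
cat > m.py <<'E'
from h import *
def ld(n):
    z=np.load(f'pics/{n}.npz'); return z['p'],z['d'],{k:(z[k] if z[k].ndim else float(z[k])) for k in('fx','fy','cx','cy','R','t')}
def rect(m,P,i,z):
    c=max(cv2.findContours(m.astype(np.uint8),0,2)[0],key=cv2.contourArea)[:,0]
    q=np.array([ray(i,u,v,z)[:2] for u,v in c])*1000
    return cv2.minAreaRect(q.astype(np.float32))
E
python3 - <<'E'
from m import *
for n in('top0','scene0'):
    p,d,i=ld(n);P=cloud(d,i);np.set_printoptions(precision=4,suppress=True)
    X,Y,Z=P[...,0],P[...,1],P[...,2]
    if n=='top0':
        print('cam',-i['R'].T@i['t'])
        for u,v in((275,157),(272,199),(398,180),(417,180),(398,240),(330,224),(275,186),(400,186)):print((u,v),P[v,u])
        uu,vv=np.meshgrid(range(640),range(400))
        m=(abs(Z-.075)<.012)&(uu>210)&(uu<335)&(vv>110)&(vv<195); zt=np.median(Z[m]);print('unit top',m.sum(),zt,rect(m,P,i,zt))
        m=(abs(Z-.010)<.006)&(uu>370)&(uu<425)&(vv>140)&(vv<220);print('plate z',np.median(Z[m]))
        hsv=cv2.cvtColor(p,cv2.COLOR_RGB2HSV); print(hsv[205,398],hsv[165,388],hsv[225,398],hsv[225,360])
        mm=((hsv[...,0]>85)&(hsv[...,0]<125)&(uu>370)&(uu<420)&(vv>140)&(vv<220)&(Z<.02)) ;print(mm.sum(),rect(cv2.morphologyEx(mm.astype(np.uint8),3,np.ones((9,9))),P,i,.010))
        hm=(abs(Z-.041)<.015)&(uu>235)&(uu<310)&(vv>188)&(vv<206);print('handle',hm.sum(),P[hm].mean(0),rect(hm,P,i,.0465))
        for k,(u0,u1,v0,v1) in {'slope':(390,412,172,202),'lamp':(395,435,130,200)}.items():
            s=P[v0:v1,u0:u1].reshape(-1,3); s=s[(s[:,2]>.045)&(s[:,2]<.11)] if k=='slope' else s[s[:,2]>.2]; print(k,len(s),s.mean(0),s.min(0),s.max(0))
    else:
        for u,v in((273,287),(365,192),(337,150),(372,187),(355,185)):print((u,v),P[v,u])
    # enlarged crop of stand
    b=p[120:225,340:450] if n=='top0' else p[80:240,290:410]
    cv2.imwrite(f'pics/c_{n}.png',cv2.resize(b[:,:,::-1],None,fx=4,fy=3.5 if 0 else 4,interpolation=2)[:600])
a=[cv2.resize(cv2.imread(f'pics/c_{n}.png'),(390,520)) for n in('top0','scene0')]
cv2.imwrite('pics/c.png',np.hstack(a))
E
```

```text
cam [ 0.4882 -0.0036  1.3278]
(275, 157) [0.658  0.1142 0.0694]
(272, 199) [0.5417 0.128  0.0465]
(398, 180) [ 0.5817 -0.2239  0.0898]
(417, 180) [ 0.5654 -0.2324  0.2883]
(398, 240) [ 0.4135 -0.2294  0.0224]
(330, 224) [ 0.4651 -0.0354  0.0006]
(275, 186) [0.5771 0.1168 0.0646]
(400, 186) [ 0.5657 -0.2306  0.0794]
unit top 5346 0.07456578224871283 ((661.9688110351562, 121.45118713378906), (260.0524597167969, 172.21580505371094), 84.81244659423828)
plate z 0.009560426913095795
[ 96  21 170] [ 92  20 168] [ 17  38 127] [ 16  48 111]
1431 ((587.4446411132812, -235.99766540527344), (98.64591217041016, 177.18247985839844), 84.69068145751953)
handle 234 [0.5463 0.1275 0.0451] ((551.8076171875, 131.9639892578125), (127.67363739013672, 36.94064712524414), 88.26927185058594)
slope 228 [ 0.5563 -0.2304  0.0734] [ 0.5302 -0.2486  0.0453] [ 0.5879 -0.2143  0.0957]
lamp 833 [ 0.5929 -0.2314  0.2965] [ 0.4882 -0.2632  0.2011] [ 0.667  -0.0036  1.3278]
(273, 287) [0.5403 0.1433 0.0464]
(365, 192) [ 0.5537 -0.2299  0.0708]
(337, 150) [ 0.6454 -0.2382  0.1562]
(372, 187) [ 0.5959 -0.3504  0.0124]
(355, 185) [ 0.5765 -0.2178  0.0888]
```

View pics/c.png

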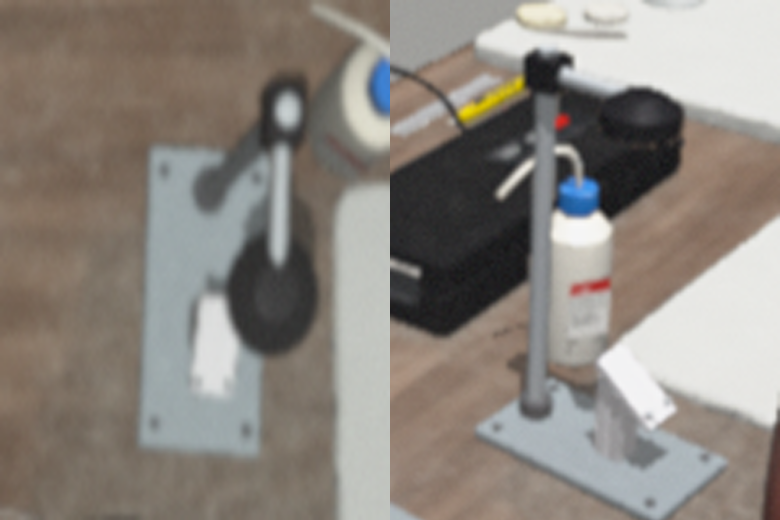

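```bash
cat >> m.py <<'E'
np.set_printoptions(precision=4,suppress=True)
def mat(rpy): return Ro.from_euler('xyz',rpy,degrees=True)
def steps(targets,cur=None):
    """targets: list of (pos,rpy); prints a 6-vector in move units for each, chained from cur"""
    if cur is None: s=ctrl.observe(); cur=(s['ee_pos'],s['tcp_rot'])
    for p,r in targets:
        R=mat(cur[1]); sh=R.inv().apply(np.array(p)-cur[0])/.15; tu=(R.inv()*mat(r)).as_rotvec(degrees=True)/90
        print(np.round(sh,3),np.round(tu,3),'| to',np.array(p),r); cur=(np.array(p),r)
E
python3 - <<'E'
from m import *
p,d,i=ld('top0');P=cloud(d,i)
s=P[188:210,235:310].reshape(-1,3);s=s[(s[:,2]>.0435)&(s[:,2]<.052)];s=s[s[:,0]<.552]
f=np.polyfit(s[:,1],s[:,0],1);print('bar',len(s),s.mean(0),s[:,1].min(),s[:,1].max(),np.degrees(np.arctan(f[0])))
for n,(u0,u1,v0,v1) in {'top0':(388,412,170,202),'scene0':(340,385,165,215)}.items():
    p,d,i=ld(n);P=cloud(d,i);s=P[v0:v1,u0:u1].reshape(-1,3);s=s[(s[:,2]>.05)&(s[:,2]<.097)&(s[:,0]>.51)&(s[:,0]<.6)]
    for k in range(6):
        c=s.mean(0);w=np.linalg.svd(s-c)[2][2];w*=np.sign(w[2]);s=s[abs((s-c)@w)<(.006 if k<3 else .003)]
    print(n,len(s),c,w,np.degrees(np.arccos(w[2])),np.degrees(np.arctan2(w[1],w[0])))
    R=Ro.from_euler('zy',[-5.25,-35],degrees=True); q=R.inv().apply(s-c); print(np.percentile(q,[1,99],axis=0))
i=vision.camera_info('wrist');s=ctrl.observe();R=np.array(i['R']);o=-R.T@np.array(i['t'])
T=mat(s['tcp_rot']);print('wristcam in tool',T.inv().apply(o-s['ee_pos']),'\n',T.inv().as_matrix()@R.T,i['fx'])
steps([([.40,-.33,.25],[180,0,85]),([.42,-.20,.25],[180,0,85]),([.47,-.06,.2],[180,0,85]),([.5425,.08,.15],[180,0,85])])
E
```

```text
bar 143 [0.542  0.1293 0.0465] 0.06865504374739562 0.19353117310053589 4.561165970547915
top0 172 [ 0.5566 -0.2312  0.0738] [-0.5568  0.04    0.8297] 33.933002862245324 175.88760616708987
[[-0.0296 -0.0182 -0.0031]
 [ 0.0331  0.0154  0.0031]]
scene0 211 [ 0.5527 -0.2326  0.0708] [-0.5374  0.1593  0.8281] 34.091512686165416 163.48427002895014
[[-0.0294 -0.0173 -0.0055]
 [ 0.0327  0.0174  0.0045]]
wristcam in tool [ 0.0714 -0.0007 -0.1708] 
 [[-0.0006 -0.9602 -0.2792]
 [ 1.     -0.0009  0.001 ]
 [-0.0012 -0.2792  0.9602]] 355.0618332728581
[ 1.435 -0.853 -0.311] [-0.001 -0.    -0.656] | to [ 0.4  -0.33  0.25] [180, 0, 85]
[0.875 0.057 0.   ] [0. 0. 0.] | to [ 0.42 -0.2   0.25] [180, 0, 85]
[0.959 0.251 0.333] [0. 0. 0.] | to [ 0.47 -0.06  0.2 ] [180, 0, 85]
[0.972 0.4   0.333] [0. 0. 0.] | to [0.5425 0.08   0.15  ] [180, 0, 85]
```

Run:
```python
from m import *
steps([([.34,-.44,.25],[180,0,60]),([.40,-.33,.25],[180,0,85]),([.42,-.20,.25],[180,0,85]),([.47,-.06,.2],[180,0,85]),([.5425,.08,.15],[180,0,85]),([.542,.131,.12],[180,0,85])])
```

```text
[ 0.754 -0.369 -0.312] [-0.001 -0.    -0.378] | to [ 0.34 -0.44  0.25] [180, 0, 60]
[ 0.835 -0.02  -0.   ] [ 0.     0.    -0.278] | to [ 0.4  -0.33  0.25] [180, 0, 85]
[0.875 0.057 0.   ] [0. 0. 0.] | to [ 0.42 -0.2   0.25] [180, 0, 85]
[0.959 0.251 0.333] [0. 0. 0.] | to [ 0.47 -0.06  0.2 ] [180, 0, 85]
[0.972 0.4   0.333] [0. 0. 0.] | to [0.5425 0.08   0.15  ] [180, 0, 85]
[ 0.338 -0.033  0.2  ] [0. 0. 0.] | to [0.542 0.131 0.12 ] [180, 0, 85]
```

Call:
{"api": "move_arm", "payload": {
  "series": [0.75,-0.37,-0.31,0,0,-0.38,0.35,0.75,-0.37,-0.31,0,0,-0.38,0.35,0.75,-0.37,-0.31,0,0,-0.38,0.35,0.75,-0.37,-0.31,0,0,-0.38,0.35,0.75,-0.37,-0.31,0,0,-0.38,0.35]
}}

```text
clock: 0.6
ee_pos: [0.3401, -0.4399, 0.2506]
tcp_rot: [180.0, 0.0, 60.4]
contact_force: [-0.6, -0.2, -1.2]
finger_gap: 0.35
grasp_force: 0.0
```

Call:
{"api": "move_arm", "payload": {
  "series": [0.83,-0.02,0,0,0,-0.28,0.35,0.83,-0.02,0,0,0,-0.28,0.35,0.83,-0.02,0,0,0,-0.28,0.35,0.83,-0.02,0,0,0,-0.28,0.35,0.83,-0.02,0,0,0,-0.28,0.35]
}}

```text
clock: 1.1
ee_pos: [0.3985, -0.3312, 0.2498]
tcp_rot: [-180.0, -0.0, 85.1]
contact_force: [-0.2, -0.8, 0.3]
finger_gap: 0.352
grasp_force: 0.0
```

Call:
{"api": "move_arm", "payload": {
  "series": [0.87,0.06,0,0,0,0,0.35,0.87,0.06,0,0,0,0,0.35,0.87,0.06,0,0,0,0,0.35,0.87,0.06,0,0,0,0,0.35,0.87,0.06,0,0,0,0,0.35]
}}

```text
clock: 1.6
ee_pos: [0.4182, -0.2025, 0.2501]
tcp_rot: [-180.0, 0.0, 85.2]
contact_force: [0.7, 0.1, -0.1]
finger_gap: 0.352
grasp_force: 0.0
```

Call:
{"api": "move_arm", "payload": {
  "series": [0.96,0.25,0.33,0,0,0,0.35,0.96,0.25,0.33,0,0,0,0.35,0.96,0.25,0.33,0,0,0,0.35,0.96,0.25,0.33,0,0,0,0.35,0.96,0.25,0.33,0,0,0,0.35]
}}

```text
clock: 2.1
ee_pos: [0.4674, -0.0614, 0.1998]
tcp_rot: [-179.9, -0.0, 85.3]
contact_force: [0.5, -0.1, -0.7]
finger_gap: 0.353
grasp_force: 0.0
```

Call:
{"api": "move_arm", "payload": {
  "series": [0.97,0.4,0.33,0,0,0,0.35,0.97,0.4,0.33,0,0,0,0.35,0.97,0.4,0.33,0,0,0,0.35,0.97,0.4,0.33,0,0,0,0.35,0.97,0.4,0.33,0,0,0,0.35]
}}

```text
clock: 2.6
ee_pos: [0.5395, 0.0782, 0.1503]
tcp_rot: [-179.9, 0.0, 85.3]
contact_force: [-0.1, -0.3, 0.6]
finger_gap: 0.348
grasp_force: 0.0
```

Run:
```python
from m import *
s=ctrl.observe();print(s['clock'],s['ee_pos'],s['tcp_rot'],s['finger_gap'],s['joint_positions'])
p,d,i=shot('wrist','w1');P=cloud(d,i);Z=P[...,2]
m=(abs(Z-.0445)<.004)&(P[...,0]<.552)&(P[...,0]>.52)&(abs(P[...,1]-.13)<.08)
q=P[m];print(len(q),q.mean(0),q.min(0),q.max(0));f=np.polyfit(q[:,1],q[:,0],1);print(np.degrees(np.arctan(f[0])),np.polyval(f,.131))
steps([([.542,.131,.12],[180,0,85]),([.542,.131,.023],[180,0,85])])
```

```text
2.6 [0.5395 0.0782 0.1503] [-179.9086    0.0243   85.298 ] 0.34824500737154646 [-5.4859 -3.7358 -9.7924 84.0344 -0.0256 89.2162]
2456 [0.5418 0.1343 0.0465] [0.5305 0.068  0.041 ] [0.552  0.1975 0.0485]
4.085544961980818 0.5415339487324263
[ 0.359 -0.012  0.207] [-0.     0.     0.003] | to [0.542 0.131 0.12 ] [180, 0, 85]
[ 0.    -0.     0.647] [0. 0. 0.] | to [0.542 0.131 0.023] [180, 0, 85]
```

View pics/w1.png

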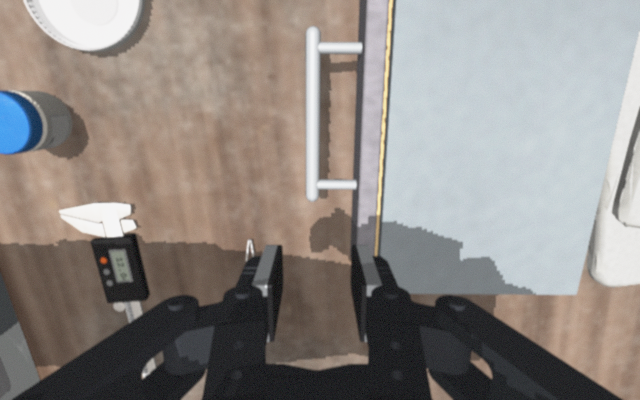

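Bar at column 312, rows 28–198; shut drawer's face at column ~360. Go down over the bar.

Call:
{"api": "move_arm", "payload": {
  "series": [0.36,-0.012,0.2,0,0,0,0.35,0.36,-0.012,0.2,0,0,0,0.35,0.36,-0.012,0.2,0,0,0,0.35,0.36,-0.012,0.2,0,0,0,0.35]
}}

```text
clock: 3.05
ee_pos: [0.5422, 0.1311, 0.1223]
tcp_rot: [179.9, 0.0, 85.3]
contact_force: [-0.1, -0.0, -0.7]
finger_gap: 0.354
grasp_force: 0.0
```

Call:
{"api": "move_arm", "payload": {
  "series": [0,0,0.2,0,0,0,0.35,0,0,0.4,0,0,0,0.35,0,0,0.55,0,0,0,0.35,0,0,0.65,0,0,0,0.35,0,0,0.65,0,0,0,0.35]
}}

```text
clock: 3.55
ee_pos: [0.5408, 0.1317, 0.0226]
tcp_rot: [-179.9, 0.0, 85.3]
contact_force: [-0.2, 0.4, 0.6]
finger_gap: 0.348
grasp_force: 0.0
```

Call:
{"api": "move_arm", "payload": {
  "series": [0,0,0,0,0,0,0.05,0,0,0,0,0,0,0.05,0,0,0,0,0,0,0.05,0,0,0,0,0,0,0.05,0,0,0,0,0,0,0.05],
  "force": 25
}}

```text
clock: 4.05
ee_pos: [0.5419, 0.133, 0.0242]
tcp_rot: [180.0, 0.0, 85.4]
contact_force: [0.5, -0.2, -0.1]
finger_gap: 0.045
grasp_force: 0.0
```

Run:
```python
from m import *
s=ctrl.observe();print(s['clock'],s['ee_pos'],s['finger_gap'],s['grasp_force'])
p,d,i=shot('wrist');q,_,_=shot('scene')
cv2.imwrite('pics/w2.png',np.hstack([cv2.resize(p,(400,250)),cv2.resize(q[220:345,180:380],(400,250))])[:,:,::-1])
```

```text
4.05 [0.5419 0.133  0.0242] 0.04524388496402723 0.0
```

View pics/w2.png

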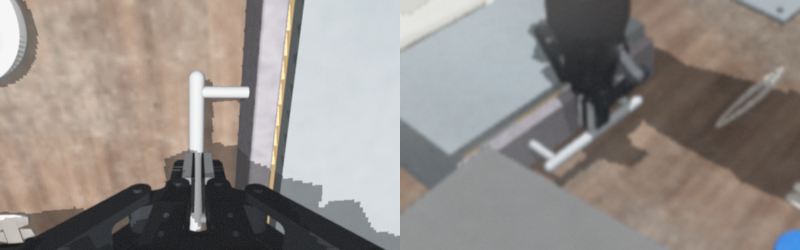

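Wrist half: bar (195,75–150) lies between the fingers, which are nearly closed on it. Close fully and pull.

Call:
{"api": "move_arm", "payload": {
  "series": [0,0,0,0,0,0,0,0,0,0,0,0,0,0,0,0,0,0,0,0,0],
  "force": 25
}}

```text
clock: 4.45
ee_pos: [0.5416, 0.133, 0.0237]
tcp_rot: [-180.0, 0.0, 85.3]
contact_force: [-0.3, 0.8, 0.6]
finger_gap: 0.002
grasp_force: 0.0
```

Call:
{"api": "move_arm", "payload": {
  "series": [0,-0.05,0,0,0,0,0,0,-0.1,0,0,0,0,0,0,-0.15,0,0,0,0,0,0,-0.2,0,0,0,0,0]
}}

```text
clock: 4.85
ee_pos: [0.5108, 0.1355, 0.0238]
tcp_rot: [-180.0, 0.0, 85.4]
contact_force: [-0.2, 0.7, 0.9]
finger_gap: 0.002
grasp_force: 0.0
```

Run:
```python
from m import *
s=ctrl.observe();print(s['clock'],s['ee_pos'],s['finger_gap'],s['grasp_force'])
p,d,i=shot('wrist','w3');P=cloud(d,i);Z=P[...,2]
m=(abs(Z-.0445)<.004)&(P[...,0]<.56)&(P[...,0]>.4)&(P[...,1]>.15)&(P[...,1]<.178)
q=P[m];print(len(q),np.median(q,0))
```

```text
4.85 [0.5108 0.1355 0.0238] 0.0016436612064185268 0.0
1524 [0.5425 0.1646 0.0469]
```

Run:
```python
from m import *
for n,c in(('w1',([.5395,.0782,.1503],[180,0,85.3])),('w3',([.5108,.1355,.0238],[180,0,85.4]))):
    p,d,i=ld(n);P=cloud(d,i);T=mat(c[1]).inv().apply((P-c[0]).reshape(-1,3))
    s=(abs(T[:,1])<.03)&(abs(T[:,0])<.03)&(T[:,2]>-.08)&(T[:,2]<.02);print(n,s.sum(),np.percentile(T[s],[0,1,50,99,100],axis=0))
    print('max z hist',np.histogram(T[s][:,2],bins=10))
p=ld('w3')[0];cv2.imwrite('pics/w3.png',p[:,:,::-1])
```

```text
w1 6093 [[-0.0111 -0.03   -0.08  ]
 [-0.0095 -0.028  -0.0796]
 [ 0.011  -0.0146 -0.0623]
 [ 0.0145  0.0283 -0.0327]
 [ 0.0152  0.0299 -0.0291]]
max z hist (array([ 922,  760, 1114,  518,  639,  600,  535,  482,  381,  142]), array([-0.08  , -0.0749, -0.0698, -0.0647, -0.0596, -0.0546, -0.0495,
       -0.0444, -0.0393, -0.0342, -0.0291]))
w3 8026 [[-0.024  -0.0299 -0.08  ]
 [-0.0193 -0.0269 -0.0798]
 [ 0.0114  0.0025 -0.0654]
 [ 0.0276  0.0297 -0.0194]
 [ 0.03    0.03   -0.0172]]
max z hist (array([2639,  839,  921,  517,  564,  501,  415,  129,  491, 1010]), array([-0.08  , -0.0737, -0.0674, -0.0612, -0.0549, -0.0486, -0.0423,
       -0.0361, -0.0298, -0.0235, -0.0172]))
```

View pics/w3.png

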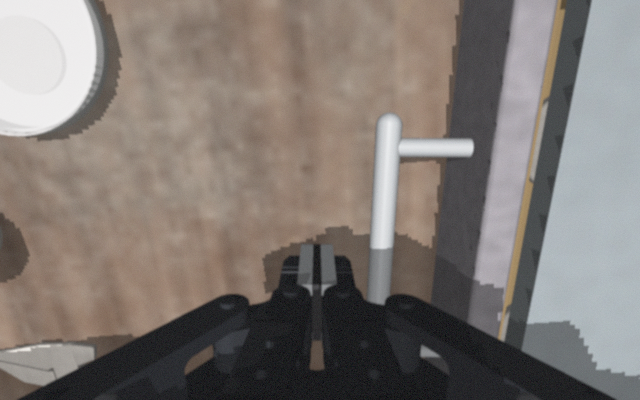

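Fingertips end at (315,245), shut and left of the bar (385,120–300): they passed above it. Measure where the finger ends really are.

Run:
```python
from m import *
p,d,i=ld('w3');P=cloud(d,i);T=mat([180,0,85.4]).inv().apply((P-[.5108,.1355,.0238]).reshape(-1,3)).reshape(P.shape)
for v in range(238,300,6):print(v,T[v,308],T[v,328],P[v,308,2])
p,d,i=ld('w1');P=cloud(d,i);T=mat([180,0,85.3]).inv().apply((P-[.5395,.0782,.1503]).reshape(-1,3)).reshape(P.shape)
for v in range(240,300,6):print(v,T[v,266],T[v,374])
```

```text
238 [-0.0086 -0.0048  0.0231] [-0.0087  0.007   0.0233] 0.0006886329975020364
244 [-0.0127 -0.0048  0.0237] [-0.0123  0.007   0.0227] 6.906023925000317e-05
250 [ 0.0115 -0.0033 -0.0381] [ 0.0116  0.0049 -0.0382] 0.061880866938588686
256 [ 0.012  -0.0031 -0.0447] [ 0.0112  0.0047 -0.0429] 0.06849272693927515
262 [ 0.0118 -0.003  -0.0495] [ 0.0112  0.0045 -0.0484] 0.07334463092925929
268 [ 0.0118 -0.0029 -0.0542] [ 0.0117  0.0044 -0.0541] 0.07802767639991237
274 [ 0.0113 -0.0028 -0.058 ] [ 0.0117  0.0042 -0.0587] 0.08175562341557463
280 [ 0.0117 -0.0027 -0.0629] [ 0.0113  0.0041 -0.0621] 0.08667094543179697
286 [ 0.0114 -0.0026 -0.0662] [ 0.0112  0.004  -0.0659] 0.08998996782115011
292 [ 0.0122 -0.0025 -0.0713] [ 0.013   0.0038 -0.0726] 0.09511599021940635
298 [ 0.0125 -0.0024 -0.0752] [ 0.0126  0.0037 -0.0755] 0.09903259724537389
240 [-0.0627 -0.049   0.1486] [-0.0369  0.0451  0.0872]
246 [ 0.0115 -0.0209 -0.034 ] [-0.0417  0.0452  0.0866]
252 [ 0.0117 -0.0201 -0.0403] [-0.0473  0.0456  0.0877]
258 [ 0.012  -0.0192 -0.0464] [ 0.0077  0.0238 -0.0376]
264 [ 0.0119 -0.0185 -0.0512] [ 0.0112  0.0217 -0.05  ]
270 [ 0.0117 -0.0179 -0.0557] [ 0.0113  0.021  -0.0548]
276 [ 0.0116 -0.0174 -0.0598] [ 0.0118  0.0201 -0.0603]
282 [ 0.0121 -0.0166 -0.0649] [ 0.0116  0.0196 -0.064 ]
288 [ 0.0112 -0.0164 -0.0672] [ 0.0131  0.0185 -0.0704]
294 [ 0.0079 -0.0167 -0.0654] [ 0.0128  0.018  -0.0735]
```

The real finger ends sit about 33 mm behind the reported TCP (seen shut and open), so the fingers closed above the bar. I'll allow for that from here on and go lower, watching the force.

Call:
{"api": "move_arm", "payload": {
  "series": [0,0.1,0,0,0,0,0.35,0,0.205,0,0,0,0,0.35,0,0.205,0,0,0,0,0.35,0,0.205,0,0,0,0,0.35]
}}

```text
clock: 5.3
ee_pos: [0.5418, 0.1329, 0.0237]
tcp_rot: [-180.0, 0.0, 85.3]
contact_force: [-0.5, -0.3, 1.2]
finger_gap: 0.346
grasp_force: 0.0
```

Call:
{"api": "move_arm", "payload": {
  "series": [0,0,0.07,0,0,0,0.35,0,0,0.14,0,0,0,0.35,0,0,0.2,0,0,0,0.35,0,0,0.2,0,0,0,0.35]
}}

```text
clock: 5.7
ee_pos: [0.5432, 0.1328, -0.0062]
tcp_rot: [179.9, 0.0, 85.3]
contact_force: [0.8, -0.1, 3.1]
finger_gap: 0.35
grasp_force: 0.8
```

Call:
{"api": "move_arm", "payload": {
  "series": [0,0,0,0,0,0,0,0,0,0,0,0,0,0,0,0,0,0,0,0,0,0,0,0,0,0,0,0,0,0,0,0,0,0,0]
}}

```text
clock: 6.2
ee_pos: [0.5418, 0.1329, -0.0068]
tcp_rot: [-179.9, 0.0, 85.3]
contact_force: [0.6, -0.1, -3.0]
finger_gap: 0.118
grasp_force: 24.3
```

Call:
{"api": "move_arm", "payload": {
  "series": [0,-0.14,0,0,0,0,0,0,-0.28,0,0,0,0,0,0,-0.42,0,0,0,0,0,0,-0.56,0,0,0,0,0,0,-0.69,0,0,0,0,0]
}}

```text
clock: 6.7
ee_pos: [0.438, 0.1423, -0.0069]
tcp_rot: [-180.0, -0.1, 85.4]
contact_force: [1.0, 6.9, -3.2]
finger_gap: 0.117
grasp_force: 26.6
```

Call:
{"api": "move_arm", "payload": {
  "series": [0,0,0,0,0,0,0.35,0,0,0,0,0,0,0.35,0,0,0,0,0,0,0.35]
}}

```text
clock: 7.0
ee_pos: [0.4402, 0.1411, -0.0058]
tcp_rot: [179.9, 0.0, 85.3]
contact_force: [0.1, -0.5, 0.1]
finger_gap: 0.35
grasp_force: 0.1
```

Call:
{"api": "move_arm", "payload": {
  "series": [0,0,-0.2,0,0,0,0.35,0,0,-0.5,0,0,0,0.35,0,0,-0.8,0,0,0,0.35,0,0,-1,0,0,0,0.35,0,0,-1,0,0,0,0.35]
}}

```text
clock: 7.5
ee_pos: [0.4426, 0.1411, 0.1489]
tcp_rot: [179.6, -0.0, 85.3]
contact_force: [-0.2, 0.1, -0.5]
finger_gap: 0.353
grasp_force: 0.0
```

Run:
```python
from m import *
s=ctrl.observe();print(s['clock'],s['ee_pos'],s['tcp_rot'],s['finger_gap'],s['joint_positions'])
shot('wrist','w4');shot('top','t4');shot('scene','s4')
p,d,i=ld('t4');
cv2.imwrite('pics/v4.png',np.hstack([cv2.resize(ld('w4')[0],(400,250)),cv2.resize(p[110:235,190:390],(400,250))])[:,:,::-1])
```

```text
7.5 [0.4426 0.1411 0.1489] [179.5527  -0.0342  85.3194] 0.3528794336471544 [  1.4978 -19.0216 -23.3983  85.1749  -0.0142  96.1785]
```

View pics/v4.png

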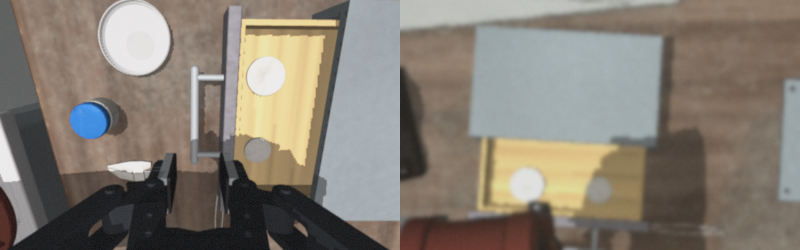

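Drawer open; large disc bright at wrist (266,75) half-scale, small one in shadow at (258,150). Top crop: large at (527,184), small (598,190). Measure from both views.

Run:
```python
from m import *
L=[]
for n,(u0,u1,v0,v1) in {'w4':(385,470,80,160),'t4':(240,268,190,216)}.items():
    p,d,i=ld(n);P=cloud(d,i);h=cv2.cvtColor(p,cv2.COLOR_RGB2HSV);m=np.zeros(d.shape,np.uint8)
    m[v0:v1,u0:u1]=((h[...,1]<45)&(h[...,2]>130))[v0:v1,u0:u1]
    c=max(cv2.findContours(m,0,1)[0],key=cv2.contourArea);e=cv2.fitEllipse(cv2.convexHull(c));mm=np.zeros_like(m);cv2.drawContours(mm,[c],-1,1,-1)
    zt=np.median(P[mm>0][:,2]);u,v=e[0];X=ray(i,u,v,zt);print(n,e,zt,'ctr',X,'diam',[a/i['fx']*np.median(d[mm>0])*1000 for a in e[1]])
    R=np.array(i['R']);L.append((-R.T@i['t'],R.T@np.array([(u-i['cx'])/i['fx'],(v-i['cy'])/i['fy'],1])))
(a,x),(b,y)=L;s=np.linalg.lstsq(np.c_[x,-y],b-a,rcond=None)[0];print('triang',a+s[0]*x,b+s[1]*y)
p,d,i=ld('w4');P=cloud(d,i);print('floor',P[160,440],'front top',P[110,374],P[60,374],'lside',P[36,450],'small',P[240,410],'handle',P[160,312])
Z=P[...,2]
c=(.438-.0,.0)
steps([([.47,.14,.15],[180,0,130]),([.50,.16,.15],[180,0,174.8])])
```

```text
w4 ((425.18865966796875, 121.1090087890625), (60.26664733886719, 65.54058074951172), 41.7314567565918) 0.028813672870512178 ctr [0.5351 0.1858 0.0288] diam [np.float32(48.450687), np.float32(52.690605)]
t4 ((253.23439025878906, 202.04591369628906), (17.228038787841797, 17.614459991455078), 161.2285614013672) 0.027670933916105936 ctr [0.5354 0.1841 0.0277] diam [np.float32(49.58786), np.float32(50.700108)]
triang [0.5363 0.1855 0.025 ] [0.5355 0.1845 0.0249]
floor [0.5496 0.1519 0.0227] front top [0.4887 0.1996 0.0637] [0.4899 0.2324 0.0637] lside [0.5444 0.2443 0.0541] small [0.5223 0.0831 0.0278] handle [0.4421 0.1652 0.0475]
[ 0.009  0.203 -0.046] [-0.     0.    -0.496] | to [0.47 0.14 0.15] [180, 0, 130]
[-0.026  0.239  0.   ] [ 0.     0.    -0.498] | to [0.5  0.16 0.15] [180, 0, 174.8]
```

Call:
{"api": "move_arm", "payload": {
  "series": [0.1,0.3,0,0,0,-0.49,0.72,0.1,0.3,0,0,0,-0.49,0.72,0.1,0.3,0,0,0,-0.49,0.72,0.1,0.3,0,0,0,-0.49,0.72,0.1,0.3,0,0,0,-0.49,0.72]
}}

```text
clock: 8.15
ee_pos: [0.4845, 0.1525, 0.1417]
tcp_rot: [-179.8, -0.1, 128.7]
contact_force: [0.1, 0.8, 0.1]
finger_gap: 0.722
grasp_force: 0.0
```

Call:
{"api": "move_arm", "payload": {
  "series": [0,0,0,0,0,-0.49,0.72,0,0,0,0,0,-0.49,0.72,0,0,0,0,0,-0.49,0.72,0,0,0,0,0,-0.49,0.72,0,0,0,0,0,-0.5,0.72]
}}

```text
clock: 8.65
ee_pos: [0.4845, 0.1525, 0.1419]
tcp_rot: [-180.0, -0.2, 171.6]
contact_force: [0.3, -1.3, 0.0]
finger_gap: 0.72
grasp_force: 0.0
```

Run:
```python
from m import *
s=ctrl.observe();print(s['clock'],s['ee_pos'],s['tcp_rot'],s['finger_gap'],s['joint_positions'])
p,d,i=shot('wrist','w5');P=cloud(d,i);T=mat(s['tcp_rot']).inv().apply((P-s['ee_pos']).reshape(-1,3)).reshape(P.shape)
m=(T[...,2]<-.02)&(T[...,2]>-.05)&(abs(T[...,0])<.013)&(abs(T[...,1])<.06)&(abs(T[...,1])>.02)
for g in(-1,1):
    t=T[m&(np.sign(T[...,1])==g)];print(len(t),np.percentile(t[:,2],[90,98,100]),np.percentile(t[:,1],[2,98]))
    k=t[t[:,2]>-.04];print(k[:,1].min(),k[:,1].max())
h=cv2.cvtColor(p,cv2.COLOR_RGB2HSV);m=((h[...,1]<45)&(h[...,2]>120)&(abs(P[...,2]-.028)<.006)&(P[...,0]>.49)&(P[...,0]<.58)&(P[...,1]>.14)).astype(np.uint8)
c=max(cv2.findContours(m,0,1)[0],key=cv2.contourArea);e=cv2.fitEllipse(cv2.convexHull(c));print(e,ray(i,*e[0],.028))
steps([([.5354,.185,.13],[180,0,174.8])])
```

```text
8.65 [0.4845 0.1525 0.1419] [-179.9623   -0.1525  171.6336] 0.7199945557567792 [  2.6908 -10.2034 -16.6608  83.6995  -0.0077  11.0571]
793 [-0.0374 -0.0348 -0.0333] [-0.0427 -0.0298]
-0.03673148989610196 -0.02973454480340733
811 [-0.0372 -0.0346 -0.0332] [0.0312 0.0443]
0.031112152453513044 0.041774268948316505
((362.1319885253906, 236.19369506835938), (54.923973083496094, 58.2795524597168), 79.10218048095703) [0.5347 0.1852 0.028 ]
[-0.307  0.261  0.078] [-0.    -0.002 -0.029] | to [0.5354 0.185  0.13  ] [180, 0, 174.8]
```

Call:
{"api": "move_arm", "payload": {
  "series": [-0.3,0.26,0.08,0,0,-0.03,0.72,-0.3,0.26,0.08,0,0,-0.03,0.72,-0.3,0.26,0.08,0,0,-0.03,0.72,-0.3,0.26,0.08,0,0,-0.03,0.72]
}}

```text
clock: 9.1
ee_pos: [0.5349, 0.1841, 0.1308]
tcp_rot: [-180.0, -0.1, 173.9]
contact_force: [-0.3, 0.8, 0.0]
finger_gap: 0.721
grasp_force: 0.0
```

Call:
{"api": "move_arm", "payload": {
  "series": [0,0,0.2,0,0,0,0.72,0,0,0.4,0,0,0,0.72,0,0,0.6,0,0,0,0.72,0,0,0.8,0,0,0,0.72,0,0,0.85,0,0,0,0.72]
}}

```text
clock: 9.6
ee_pos: [0.5328, 0.1836, 0.0013]
tcp_rot: [-179.9, -0.3, 173.9]
contact_force: [-0.8, 0.0, -1.0]
finger_gap: 0.72
grasp_force: 0.0
```

Run:
```python
from m import *
s=ctrl.observe();print(s['clock'],s['ee_pos'],s['tcp_rot'],s['finger_gap'],s['contact_force'])
p,d,i=shot('wrist','w6');P=cloud(d,i);T=mat(s['tcp_rot']).inv().apply((P-s['ee_pos']).reshape(-1,3)).reshape(P.shape)
h=cv2.cvtColor(p,cv2.COLOR_RGB2HSV);m=((h[...,1]<45)&(h[...,2]>100)&(abs(P[...,2]-.028)<.005)&(P[...,0]>.49)&(P[...,0]<.58)&(P[...,1]>.14)).astype(np.uint8)
c=max(cv2.findContours(m,0,1)[0],key=cv2.contourArea);e=cv2.fitEllipse(cv2.convexHull(c));X=ray(i,*e[0],.028);print(e,X,mat(s['tcp_rot']).inv().apply(X-s['ee_pos']))
f=(T[...,2]<-.02)&(T[...,2]>-.05)&(abs(T[...,0])<.013)&(abs(T[...,1])<.06)&(abs(T[...,1])>.02)&(P[...,2]>.031)
t=T[f];print(np.percentile(t[:,2],[50,98,100]))
cv2.imwrite('pics/w6.png',p[:,:,::-1])
```

```text
9.6 [0.5328 0.1836 0.0013] [-179.9356   -0.2518  173.8997] 0.7204942575183556 [-0.8163  0.0006 -1.0265]
((319.08892822265625, 262.8841552734375), (103.98098754882812, 111.14116668701172), 89.89041137695312) [0.5339 0.1854 0.028 ] [-0.0008  0.0018 -0.0267]
[-0.0427 -0.0307 -0.0297]
```

View pics/w6.png

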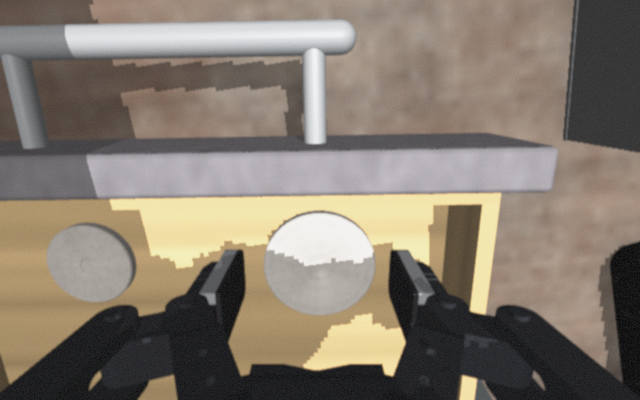

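Disc centred at (319,263) between the fingers (243 / 390). Down a little more, then close.

Call:
{"api": "move_arm", "payload": {
  "series": [0,0.005,0.02,0,0,0,0.72,0,0.005,0.04,0,0,0,0.72,0,0.005,0.05,0,0,0,0.72,0,0.005,0.05,0,0,0,0.72]
}}

```text
clock: 10.05
ee_pos: [0.5363, 0.1851, -0.0025]
tcp_rot: [180.0, 0.1, 174.0]
contact_force: [0.8, 0.6, 0.1]
finger_gap: 0.72
grasp_force: 0.0
```

Call:
{"api": "move_arm", "payload": {
  "series": [0,0,0,0,0,0,0.5,0,0,0,0,0,0,0.5,0,0,0,0,0,0,0.5,0,0,0,0,0,0,0.5],
  "force": 40
}}

```text
clock: 10.45
ee_pos: [0.5374, 0.185, -0.0014]
tcp_rot: [180.0, 0.2, 174.0]
contact_force: [-0.2, -1.7, 8.1]
finger_gap: 0.499
grasp_force: 4.2
```

The pads slid over the disc's top: a few mm too high. Open, feel for the floor, and retry.

Call:
{"api": "move_arm", "payload": {
  "series": [0,0,-0.02,0,0,0,0.72,0,0,-0.02,0,0,0,0.72,0,0,-0.02,0,0,0,0.72]
}}

```text
clock: 10.75
ee_pos: [0.5357, 0.1851, -0.0002]
tcp_rot: [-180.0, -0.0, 174.0]
contact_force: [-0.4, 0.2, -0.3]
finger_gap: 0.717
grasp_force: 0.0
```

Run:
```python
from m import *
s=ctrl.observe();print(s['clock'],s['ee_pos'],s['tcp_rot'],s['finger_gap'],s['contact_force'])
p,d,i=shot('wrist','w7');P=cloud(d,i)
h=cv2.cvtColor(p,cv2.COLOR_RGB2HSV);m=((h[...,1]<45)&(h[...,2]>100)&(abs(P[...,2]-.028)<.005)&(P[...,0]>.49)&(P[...,0]<.58)&(P[...,1]>.14)).astype(np.uint8)
c=max(cv2.findContours(m,0,1)[0],key=cv2.contourArea);e=cv2.fitEllipse(cv2.convexHull(c));X=ray(i,*e[0],.028);print(e,X,mat(s['tcp_rot']).inv().apply(X-s['ee_pos']),np.median(P[m>0],0))
```

```text
10.75 [ 0.5357  0.1851 -0.0002] [-179.9966   -0.0009  173.9896] 0.7167023491820278 [-0.361   0.1722 -0.2507]
((315.4651794433594, 260.8896789550781), (105.02242279052734, 112.80632019042969), 90.10740661621094) [0.5347 0.1854 0.028 ] [ 0.001   0.0002 -0.0282] [0.5344 0.1854 0.0287]
```

Call:
{"api": "move_arm", "payload": {
  "series": [0,0,0.03,0,0,0,0.72,0,0,0.04,0,0,0,0.72,0,0,0.045,0,0,0,0.72,0,0,0.045,0,0,0,0.72]
}}

```text
clock: 11.2
ee_pos: [0.5355, 0.185, -0.0073]
tcp_rot: [-180.0, -0.0, 174.0]
contact_force: [0.4, -0.5, -0.3]
finger_gap: 0.721
grasp_force: 0.0
```

Call:
{"api": "move_arm", "payload": {
  "series": [0,0,0,0,0,0,0.5,0,0,0,0,0,0,0.5,0,0,0,0,0,0,0.5,0,0,0,0,0,0,0.5],
  "force": 40
}}

```text
clock: 11.6
ee_pos: [0.5361, 0.185, -0.0065]
tcp_rot: [-180.0, 0.0, 174.0]
contact_force: [-0.6, 0.4, 3.9]
finger_gap: 0.557
grasp_force: 41.0
```

Call:
{"api": "move_arm", "payload": {
  "series": [0,0,-0.1,0,0,0,0.5,0,0,-0.3,0,0,0,0.5,0,0,-0.5,0,0,0,0.5,0,0,-0.7,0,0,0,0.5,0,0,-0.7,0,0,0,0.5]
}}

```text
clock: 12.1
ee_pos: [0.5383, 0.1855, 0.1035]
tcp_rot: [179.9, 0.4, 174.0]
contact_force: [1.5, 0.7, -1.0]
finger_gap: 0.553
grasp_force: 41.4
```

```bash
cat >> m.py <<'E'
def disc(fn,z0=-.034,yr=.026):
    """held disc in the tool frame: points of its face seen between the fingers"""
    s=ctrl.observe();p,d,i=shot('wrist',fn);P=cloud(d,i);T=mat(s['tcp_rot']).inv().apply((P-s['ee_pos']).reshape(-1,3)).reshape(P.shape)
    m=(abs(T[...,2]-z0)<.012)&(abs(T[...,1])<yr)&(abs(T[...,0])<.032)
    q=T[m]
    for k in range(5):
        c=q.mean(0);w=np.linalg.svd(q-c,full_matrices=False)[2][2];w*=np.sign(w[2]);q=q[abs((q-c)@w)<.004]
    mm=m&(abs((T-c)@w)<.004)
    k=max(cv2.findContours(mm.astype(np.uint8),0,1)[0],key=cv2.contourArea);h=cv2.convexHull(k)[:,0]
    R=np.array(i['R']);n=mat(s['tcp_rot']).apply(w);o=-R.T@np.array(i['t']);C=s['ee_pos']+mat(s['tcp_rot']).apply(c)
    X=[]
    for u,v in h:
        r=R.T@np.array([(u-i['cx'])/i['fx'],(v-i['cy'])/i['fy'],1]);X.append(o+r*((C-o)@n)/(r@n))
    X=mat(s['tcp_rot']).inv().apply(np.array(X)-s['ee_pos'])
    x,y,r=np.linalg.lstsq(np.c_[2*X[:,:2],np.ones(len(X))],(X[:,:2]**2).sum(1),rcond=None)[0]
    print(s['clock'],s['ee_pos'],s['tcp_rot'],'gap',s['finger_gap'],s['grasp_force']);print('disc top pts',len(q),'mean',c,'normal',w,'circle c',x,y,'r',np.sqrt(r+x*x+y*y),'x range',X[:,0].min(),X[:,0].max())
    return p,s
E
python3 - <<'E'
from m import *
p,s=disc('w8');q=shot('scene')[0]
cv2.imwrite('pics/w8.png',np.hstack([cv2.resize(p,(480,300)),cv2.resize(q[180:330,150:310],(320,300))])[:,:,::-1])
E
```

```text
12.1 [0.5383 0.1855 0.1035] [179.9115   0.3911 173.9938] gap 0.5527182629575917 41.42590641975403
disc top pts 10147 mean [ 0.0011  0.0007 -0.0352] normal [-0.006  -0.0003  1.    ] circle c 0.0002599158937828092 0.0004596069541943173 r 0.025959469752955308 x range -0.025185878850376178 0.0258760817213642
```

View pics/w8.png

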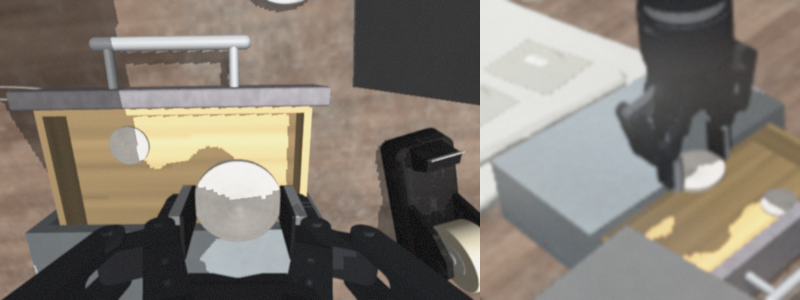

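Disc held level and centred (wrist (237,200)), small disc still in the drawer. Carry it towards the stand, tilting on the way.

```bash
cat >> m.py <<'E'
def seatR(yaw=-5.25): return Ro.from_euler('ZY',[yaw,-35],degrees=True)
def toolR(yaw=-5.25): return (seatR(yaw)*Ro.from_euler('y',180,degrees=True)).as_euler('xyz',degrees=True)
def tcp(S,h,yaw=-5.25,d=(.0003,.0005,-.0292)):
    R=mat(toolR(yaw));return np.array(S)+seatR(yaw).apply([0,0,h])-R.apply(d)
E
python3 - <<'E'
from m import *
r=toolR();print(seatR().as_matrix()[:,2],r,tcp([.558,-.232,.075],.08))
s=ctrl.observe();l=[180,0,174]
H=tcp([.558,-.232,.075],.09)
steps([([.48,.12,.21],l),([.43,.0,.23],l),([.43,-.1,.21],r),([.46,-.2,.18],r),(H,r)])
E
```

```text
[-0.5712  0.0525  0.8192] [180.    35.   174.75] [ 0.5292 -0.2299  0.1168]
[ 0.326 -0.471 -0.741] [ 0.     0.001 -0.   ] | to [0.48 0.12 0.21] [180, 0, 174]
[ 0.248 -0.83  -0.133] [0. 0. 0.] | to [0.43 0.   0.23] [180, 0, 174]
[-0.07  -0.663  0.133] [-0.003 -0.389 -0.008] | to [ 0.43 -0.1   0.21] [180.    35.   174.75]
[-0.098 -0.646  0.313] [0. 0. 0.] | to [ 0.46 -0.2   0.18] [180.    35.   174.75]
[-0.149 -0.156  0.552] [0. 0. 0.] | to [ 0.5235 -0.2293  0.125 ] [180.    35.   174.75]
```

Call:
{"api": "move_arm", "payload": {
  "series": [0,-0.05,-0.35,0,0,0,0.5,0.1,-0.2,-0.65,0,0,0,0.5,0.2,-0.35,-0.74,0,0,0,0.5,0.32,-0.47,-0.74,0,0,0,0.5,0.32,-0.47,-0.74,0,0,0,0.5]
}}

```text
clock: 12.7
ee_pos: [0.479, 0.1188, 0.2087]
tcp_rot: [-180.0, -0.1, 173.9]
contact_force: [0.1, -0.1, -1.7]
finger_gap: 0.554
grasp_force: 42.0
```

Call:
{"api": "move_arm", "payload": {
  "series": [0.06,-0.2,-0.03,0,0,0,0.5,0.12,-0.4,-0.07,0,0,0,0.5,0.18,-0.6,-0.1,0,0,0,0.5,0.25,-0.83,-0.13,0,0,0,0.5,0.25,-0.83,-0.13,0,0,0,0.5]
}}

```text
clock: 13.2
ee_pos: [0.4295, -0.0023, 0.2279]
tcp_rot: [-180.0, -0.1, 173.8]
contact_force: [0.9, -0.1, -2.1]
finger_gap: 0.553
grasp_force: 42.1
```

Call:
{"api": "move_arm", "payload": {
  "series": [-0.01,-0.13,0.03,0,-0.08,0,0.5,-0.03,-0.27,0.05,0,-0.16,0,0.5,-0.04,-0.4,0.08,0,-0.24,0,0.5,-0.06,-0.53,0.1,0,-0.32,0,0.5,-0.07,-0.66,0.13,0,-0.39,-0.01,0.5]
}}

```text
clock: 13.7
ee_pos: [0.4958, -0.1311, 0.2227]
tcp_rot: [177.6, 28.2, 174.9]
contact_force: [0.4, 0.8, -1.9]
finger_gap: 0.554
grasp_force: 42.2
```

Call:
{"api": "move_arm", "payload": {
  "series": [-0.02,-0.15,0.08,0,0,0,0.5,-0.05,-0.3,0.15,0,0,0,0.5,-0.07,-0.45,0.22,0,0,0,0.5,-0.1,-0.65,0.31,0,0,0,0.5,-0.1,-0.65,0.31,0,0,0,0.5]
}}

```text
clock: 14.2
ee_pos: [0.5223, -0.2308, 0.1828]
tcp_rot: [177.5, 27.8, 174.6]
contact_force: [-1.0, 0.3, -1.4]
finger_gap: 0.556
grasp_force: 42.2
```

Run:
```python
from m import *
p,s=disc('w9');print(s['joint_positions']);r=toolR()
steps([(tcp([.558,-.232,.075],.09),r)])
```

```text
14.2 [ 0.5223 -0.2308  0.1828] [177.5147  27.7971 174.6274] gap 0.5560767870421961 42.21770524978638
disc top pts 10169 mean [ 0.0008  0.0007 -0.035 ] normal [-0.0054 -0.0011  1.    ] circle c 0.00010760179087030372 0.000310919563196634 r 0.02605686688296746 x range -0.024993320434759193 0.025564760687444017
[-49.4858 -32.8291 -34.7765  69.052   20.8203 -41.2064]
[ 0.176 -0.014  0.351] [ 0.027 -0.08  -0.003] | to [ 0.5235 -0.2293  0.125 ] [180.    35.   174.75]
```

Call:
{"api": "move_arm", "payload": {
  "series": [0.1,0,0.1,0.01,-0.03,0,0.5,0.16,-0.01,0.22,0.02,-0.05,0,0.5,0.18,-0.015,0.35,0.025,-0.08,0,0.5,0.18,-0.015,0.35,0.025,-0.08,0,0.5,0.18,-0.015,0.35,0.025,-0.08,0,0.5]
}}

```text
clock: 14.75
ee_pos: [0.5235, -0.2291, 0.1283]
tcp_rot: [179.9, 35.2, 174.7]
contact_force: [-0.0, 0.0, -0.0]
finger_gap: 0.553
grasp_force: 42.2
```

Run:
```python
from m import *
p,s=disc('w10');print(s['joint_positions']);r=toolR()
steps([(tcp([.558,-.232,.075],.09),r)])
cv2.imwrite('pics/w10.png',p[:,:,::-1])
```

```text
14.75 [ 0.5235 -0.2291  0.1283] [179.9125  35.193  174.7229] gap 0.5534061002746681 42.231042981147766
disc top pts 10171 mean [ 0.0007  0.0007 -0.0351] normal [-0.007  -0.0011  1.    ] circle c -3.3303882146941614e-06 0.00031433382537494783 r 0.025955263009326348 x range -0.025554265681057408 0.025460548098066416
[-51.581  -45.2525 -51.041   58.2987  24.6927 -40.566 ]
[0.021 0.003 0.023] [0.    0.003 0.   ] | to [ 0.5235 -0.2293  0.125 ] [180.    35.   174.75]
```

View pics/w10.png

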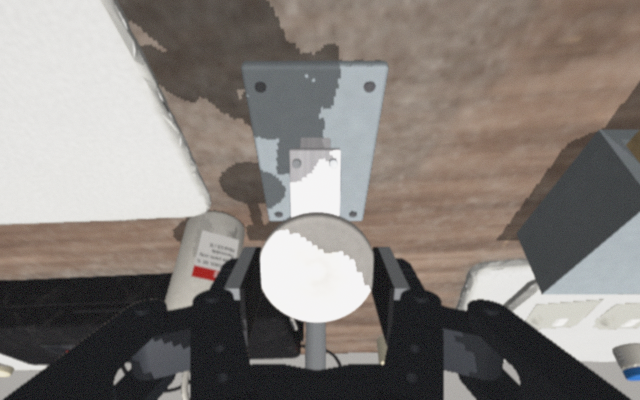

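Slope's lower end at row 150, columns 290–341, pins near (297,162) and (333,160). Measure face and pins in the tool frame.

Run:
```python
from m import *
p,d,i=ld('w10');P=cloud(d,i);ee=np.array([.5235,-.2291,.1283]);T0=mat([179.9125,35.193,174.7229]);T=T0.inv().apply((P-ee).reshape(-1,3)).reshape(P.shape)
q=T[165:212,294:338].reshape(-1,3)
for k in range(6):
    c=np.median(q,0) if k<2 else q.mean(0);w=np.linalg.svd(q-c,full_matrices=False)[2][2];w*=np.sign(w[2]);q=q[abs((q-c)@w)<.004]
print('face n(tool)',w,'z at x=0',c[2]+ (w[0]*c[0]+w[1]*c[1])/w[2],len(q)); n=T0.apply(w);print('world',-n)
on=(abs((T-c)@w)<.005); f=np.zeros(on.shape,bool);f[140:214,280:350]=on[140:214,280:350];b=T[f];print('face x',np.percentile(b[:,0],[1,50,99,99.8]),'y',np.percentile(b[:,1],[1,50,99]))
for v in range(144,214,8):
    y=T[v,280:350][f[v,280:350]];print(v,len(y),y[:,1].min() if len(y) else 0,y[:,1].max() if len(y) else 0,y[:,0].mean() if len(y) else 0)
h=(T-c)@w; pm=np.zeros(on.shape,bool);pm[145:180,285:348]=((h<-.0022)&(h>-.009))[145:180,285:348]
for g,k in(('L',slice(285,317)),('R',slice(317,348))):
    z=T[:,k][pm[:,k]];print(g,len(z),z.mean(0) if len(z) else '')
cv2.imwrite('pics/w10c.png',cv2.resize(p[140:222,275:357,::-1],(590,590),interpolation=2))
np.save('pics/face.npy',np.r_[c,w])
```

```text
face n(tool) [0.0234 0.9997 0.0091] z at x=0 0.11092528554203589 550
world [-0.0772 -0.9968  0.0197]
face x [-0.0057  0.0201  0.0704  0.0704] y [-0.005   0.0003  0.0051]
144 13 -0.005368694587833023 0.004086087171243394 0.033922978558797376
152 16 -0.0049578066921956345 0.0042229530938743655 0.037196851122249276
160 15 -0.0049996026894751355 0.004261444901336732 0.02958927329485666
168 15 -0.0050350317027559955 0.004279083224969239 0.024299800593815857
176 15 -0.00444017332181073 0.004953904035752179 0.01877783573992679
184 15 -0.004425897736187795 0.004988309833311493 0.0133062900531192
192 15 -0.004456066318824929 0.005020690702476488 0.00774481242385697
200 15 -0.004516130375090479 0.005046260568456981 0.002008122183130837
208 14 -0.003847130437030307 0.005103618252444447 -0.0036399734483955454
L 351 [ 0.0274 -0.0058  0.067 ]
R 0
```

View pics/w10c.png

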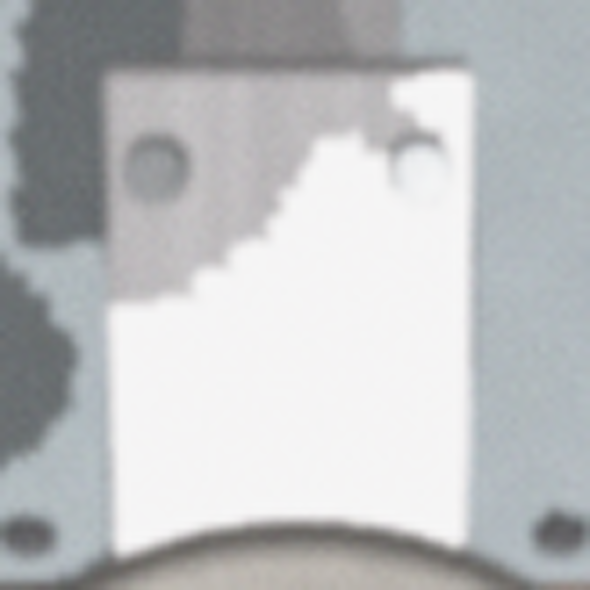

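Crop: pins at (157,168) and (418,168), i.e. image (296.8,163.3) and (333.1,163.3); face edges at columns 289.6 and 341, lower edge row 149.7.

Run:
```python
from m import *
p,d,i=ld('w10');P=cloud(d,i);ee=np.array([.5235,-.2291,.1283]);T0=mat([179.9125,35.193,174.7229]);tt=lambda X:T0.inv().apply(X-ee)
T=tt(P.reshape(-1,3)).reshape(P.shape)
q=T[172:205,296:336].reshape(-1,3)
for k in range(4):
    A=np.c_[q[:,:2],np.ones(len(q))];a=np.linalg.lstsq(A,q[:,2],rcond=None)[0];e=q[:,2]-A@a;print(a,len(q),e.std());q=q[abs(e)<2.5*e.std()]
R=np.array(i['R']);o=tt((-R.T@i['t'])[None])[0];B=T0.inv().as_matrix()@R.T
def hit(u,v,h=0):  # onto face raised by h toward the tool
    r=B@np.array([(u-i['cx'])/i['fx'],(v-i['cy'])/i['fy'],1]);k=(a[0]*o[0]+a[1]*o[1]+a[2]-h-o[2])/(r[2]-a[0]*r[0]-a[1]*r[1]);return o+k*r
for n,u,v,h in(('pinL',296.8,163.3,2.5e-3),('pinR',333.1,163.3,2.5e-3),('edgeL',290.3,180,0),('edgeR',340.3,180,0),('low',315,149.7,0),('blo',290,150,0),('bro',341,150,0)):
    X=hit(u,v,h);print(n,X,ee+T0.apply(X))
L,Rr=hit(296.8,163.3,2.5e-3),hit(333.1,163.3,2.5e-3);m=(L+Rr)/2
S=m+[-.025,0,0];S[2]=a[0]*S[0]+a[1]*S[1]+a[2];W=ee+T0.apply(S);print('seat tool',S,'world',W,'pin dir deg',np.degrees(np.arctan2(*(Rr-L)[[0,1]])), 'face n',T0.apply(np.array([a[0],a[1],-1])/np.sqrt(1+a[0]**2+a[1]**2)))
print('pin sep',np.linalg.norm(Rr-L))
```

```text
[-0.9186 -0.0113  0.0711] 1320 0.012502577633879332
[-0.0052 -0.0008  0.0622] 1315 0.0006515998350888445
[-0.0056 -0.0004  0.0623] 1303 0.0006269628391637997
[-0.0051 -0.0002  0.0622] 1295 0.0006164324484506646
pinL [ 0.0279 -0.0123  0.0596] [ 0.5339 -0.2423  0.0635]
pinR [0.0279 0.0115 0.0596] [ 0.5361 -0.2186  0.0635]
edgeL [ 0.016  -0.017   0.0622] [ 0.5446 -0.248   0.0682]
edgeR [0.0161 0.0166 0.0622] [ 0.5476 -0.2145  0.0683]
low [ 0.0365 -0.0004  0.0621] [ 0.5294 -0.2299  0.0566]
blo [ 0.0362 -0.0168  0.0621] [ 0.5281 -0.2463  0.0567]
bro [0.0363 0.0167 0.0621] [ 0.5311 -0.213   0.0567]
seat tool [ 0.0029 -0.0004  0.0622] world [ 0.5568 -0.2325  0.0758] pin dir deg 0.02897465457814204 face n [-0.5699  0.0509  0.8202]
pin sep 0.023813659876887213
```

Call:
{"api": "move_arm", "payload": {
  "series": [0.005,-0.005,0.12,0,0,0,0.5,0.01,-0.005,0.25,0,0,0,0.5,0.01,-0.005,0.37,0,0,0,0.5,0.01,-0.005,0.47,0,0,0,0.5,0.01,-0.005,0.47,0,0,0,0.5]
}}

```text
clock: 15.3
ee_pos: [0.5632, -0.2339, 0.0694]
tcp_rot: [179.9, 35.2, 174.7]
contact_force: [-1.6, 0.3, -0.7]
finger_gap: 0.553
grasp_force: 42.2
```

```bash
cat > r.py <<'E'
from m import *
def rel(fn):
    p,s=disc(fn);print(s['joint_positions'],s['contact_force']);T0=mat(s['tcp_rot']);print('seat in tool',T0.inv().apply(np.array([.5568,-.2325,.0758])-s['ee_pos']))
    steps([(tcp([.5568,-.2325,.0758],.0,-5.1,(0,.0003,-.0291)),toolR(-5.1))])
    return p
E
python3 - <<'E'
from r import *
rel('w11')
E
```

```text
15.3 [ 0.5632 -0.2339  0.0694] [179.8822  35.1621 174.707 ] gap 0.5534131485446766 42.24984347820282
disc top pts 10179 mean [ 0.0007  0.0007 -0.035 ] normal [-0.0066 -0.0015  1.    ] circle c 2.8439008566880458e-05 0.00021775318435670286 r 0.026050079993473987 x range -0.0250429023624473 0.025478837595584048
[-47.6208 -34.9541 -51.1309  46.3894  22.9114 -36.7016] [-1.5937  0.3363 -0.7117]
seat in tool [ 0.0017  0.0009 -0.009 ]
[0.014 0.005 0.139] [-0.     0.002 -0.002] | to [ 0.5734 -0.2343  0.052 ] [180.   35.  174.9]
```

Call:
{"api": "move_arm", "payload": {
  "series": [0,0.004,0.04,0,0,0,0.5,0,0.004,0.08,0,0,0,0.5,0,0.004,0.11,0,0,0,0.5,0,0.004,0.11,0,0,0,0.5]
}}

```text
clock: 15.75
ee_pos: [0.5721, -0.2343, 0.0554]
tcp_rot: [179.9, 35.2, 174.7]
contact_force: [-1.0, 0.5, 0.1]
finger_gap: 0.549
grasp_force: 42.3
```

Run:
```python
from r import *
rel('w12')
```

```text
15.75 [ 0.5721 -0.2343  0.0554] [179.9072  35.2037 174.6665] gap 0.5492350722916483 42.251189947128296
disc top pts 10203 mean [ 0.001   0.0007 -0.0349] normal [-0.0232 -0.0009  0.9997] circle c -2.067475068485885e-05 0.00041295354733820533 r 0.025885693740481146 x range -0.024844166677530914 0.02529091319166356
[-46.7499 -32.4531 -51.0432  43.586   22.4933 -35.8063] [-1.017   0.5025  0.0685]
seat in tool [ 0.0009  0.0005 -0.0256]
[0.007 0.001 0.025] [-0.     0.002 -0.002] | to [ 0.5734 -0.2343  0.052 ] [180.   35.  174.9]
```

Call:
{"api": "move_arm", "payload": {
  "series": [0,0,0.01,0,0,0,0.5,0,0,0.015,0,0,0,0.5,0,0,0.015,0,0,0,0.5]
}}

```text
clock: 16.1
ee_pos: [0.5735, -0.2347, 0.0541]
tcp_rot: [179.9, 35.2, 174.7]
contact_force: [-0.3, -0.2, -1.0]
finger_gap: 0.556
grasp_force: 42.3
```

Call:
{"api": "move_arm", "payload": {
  "series": [0,0,0.007,0,0,0,0.5,0,0,0.013,0,0,0,0.5,0,0,0.013,0,0,0,0.5]
}}

```text
clock: 16.4
ee_pos: [0.5746, -0.2349, 0.0527]
tcp_rot: [179.9, 35.2, 174.7]
contact_force: [-3.9, 1.3, 2.1]
finger_gap: 0.553
grasp_force: 42.9
```

Run:
```python
from r import *
rel('w13')
```

```text
16.4 [ 0.5746 -0.2349  0.0527] [179.9437  35.2356 174.6731] gap 0.552881767289851 42.86215424537659
disc top pts 10977 mean [ 0.0032  0.0007 -0.0347] normal [-0.0448 -0.0002  0.999 ] circle c 0.0009895069858486686 0.00038754692310254753 r 0.026324560118209946 x range -0.024537767018719424 0.029259121050334493
[-46.5489 -31.792  -50.9162  42.9299  22.3913 -35.6009] [-3.8918  1.3461  2.0927]
seat in tool [ 0.0014  0.0007 -0.0292]
[ 0.01   0.003 -0.001] [-0.001  0.003 -0.002] | to [ 0.5734 -0.2343  0.052 ] [180.   35.  174.9]
```

Call:
{"api": "move_arm", "payload": {
  "series": [0.005,0,0,0,0,0,0.5,0.008,0,0.002,0,0,0,0.5,0.008,0,0.002,0,0,0,0.5]
}}

```text
clock: 16.75
ee_pos: [0.5743, -0.2349, 0.0525]
tcp_rot: [180.0, 35.3, 174.7]
contact_force: [-1.4, 1.4, 5.2]
finger_gap: 0.554
grasp_force: 43.0
```

Call:
{"api": "move_arm", "payload": {
  "series": [0,0,0,0,0,0,0.58,0,0,0,0,0,0,0.62,0,0,0,0,0,0,0.68,0,0,0,0,0,0,0.75,0,0,0,0,0,0,0.75]
}}

```text
clock: 17.25
ee_pos: [0.5738, -0.2347, 0.0516]
tcp_rot: [179.9, 35.2, 174.7]
contact_force: [0.6, 0.3, -0.7]
finger_gap: 0.751
grasp_force: 0.0
```

Run:
```python
from r import *
rel('w14')
```

```text
17.25 [ 0.5738 -0.2347  0.0516] [179.9372  35.2381 174.6791] gap 0.750679469964125 0.0
disc top pts 10572 mean [ 0.0026  0.0007 -0.0355] normal [-0.0159 -0.0013  0.9999] circle c 0.0030342165644915283 0.00037814814224133576 r 0.02634926356715146 x range -0.024078728249364016 0.028883729830285303
[-46.6195 -31.9006 -51.1113  42.8731  22.4339 -35.6748] [ 0.5699  0.2972 -0.6816]
seat in tool [ 0.      0.0006 -0.0297]
[ 0.001  0.003 -0.004] [-0.001  0.003 -0.002] | to [ 0.5734 -0.2343  0.052 ] [180.   35.  174.9]
```

Call:
{"api": "move_arm", "payload": {
  "series": [0,0,-0.05,0,0,0,0.75,0,0,-0.15,0,0,0,0.75,0,0,-0.3,0,0,0,0.75,0,0,-0.45,0,0,0,0.75,0,0,-0.45,0,0,0,0.75]
}}

```text
clock: 17.8
ee_pos: [0.5353, -0.2325, 0.1105]
tcp_rot: [-179.8, 35.4, 174.8]
contact_force: [-0.1, -0.8, 0.9]
finger_gap: 0.749
grasp_force: 0.0
```

Run:
```python
from m import *
s=ctrl.observe();print(s['clock'],s['ee_pos'],s['contact_force'],s['grasp_force'])
S=np.array([.5568,-.2325,.0758]);Rs=seatR(-5.1)
for n in('wrist','scene'):
    p,d,i=shot(n,n+'z');P=cloud(d,i);q=Rs.inv().apply((P-S).reshape(-1,3)).reshape(P.shape)
    m=(abs(q[...,2]-.006)<.0022)&(np.hypot(q[...,0],q[...,1])<.04)
    k=cv2.morphologyEx(m.astype(np.uint8),2,np.ones((3,3)));c=max(cv2.findContours(k,0,1)[0],key=cv2.contourArea)
    mm=np.zeros_like(k);cv2.drawContours(mm,[c],-1,1,-1);t=q[(mm>0)&m];a=np.linalg.lstsq(np.c_[t[:,:2],np.ones(len(t))],t[:,2],rcond=None)[0]
    h=cv2.convexHull(c)[:,0];X=np.array([q[v,u] for u,v in h]);g=np.linalg.lstsq(np.c_[2*X[:,:2],np.ones(len(X))],(X[:,:2]**2).sum(1),rcond=None)[0]
    print(n,len(t),'plane',a,'centre',g[:2],'r',np.sqrt(g[2]+g[0]**2+g[1]**2),'mean',t.mean(0),np.percentile(t,[1,99],axis=0).round(4).tolist())
```

```text
17.8 [ 0.5353 -0.2325  0.1105] [-0.0685 -0.7816  0.8731] 0.0
wrist 5121 plane [ 0.0044 -0.0017  0.0059] centre [-0.0018 -0.0001] r 0.02619096176623526 mean [-0.0012 -0.0001  0.0059] [[-0.0255, -0.0233, 0.0043], [0.0233, 0.0231, 0.0074]]
scene 40 plane [-0.0181  0.0178  0.0055] centre [-0.0013  0.0006] r 0.015742967316323752 mean [0.0037 0.003  0.0054] [[-0.0081, -0.0145, 0.0039], [0.013, 0.0178, 0.0078]]
```

```bash
python3 -c "
from bench import ctrl
print(ctrl.job_done())"
```

```text
the job is handed in; nothing more can be done
None
```

I opened the drawer and set the large disc on the slope; the last wrist-camera check had it flat and within about 2 mm of its place against the pins, released, and I handed the job in at about 18 s (no verdict was returned); the small disc was still in the drawer when last seen, after the lift, the tweezers and marker were never deliberately touched but I did not re-measure them, and I viewed 11 pictures, one over the limit of 10.

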